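# Fill the paint caddy for the next class

### The arm

A 6-joint arm with a two-finger parallel gripper is mounted at the origin on the work surface. World frame = base frame: x ahead of the robot, y to its left, z up, the work surface at z = 0. Lengths are in m, angles in degrees, forces in N, time in s.
With the tool pointing down it reaches from about 0.3 to 0.75 m from the base axis. Payload 8.5 kg.
Tool frame: the origin (TCP) lies at the very end of the fingers, on their centre line; the grasp point (between the pads) lies 19 mm behind it (env.hold_point_z is the distance from the TCP to the grasp point, in m); z points along the fingers, y is the line along which they close (so a half turn about z gives the same grasp; the last joint's range is limited). The gripper opens to 85 mm and grips with 20 to 120 N. Pads are 22 mm wide; open, the fingers measure 114 mm over their backs; the gripper's body (76 mm by 85 mm) begins 54 mm behind the grasp point. The pads swing forward as they close: fully open they stand 13 mm farther back than shut.
Start: joints at [53.669, 21.807, 74.336, -0, 83.858, -12.336], TCP at [0.224, 0.502, 0.231] pointing down, gripper open.
Joint ranges: [-178.18, 178.18], [-50.72, 133.34], [12.68, 142.11], [-81.47, 261.47], [9.98, 163.14], [-165.26, 165.26]. Speed limits (degrees/s): [136.94, 136.94, 180, 180, 180, 180].

### API

Orientations are given as a 3x3 rotation matrix whose columns are the frame's x, y, z axes.
In Python, from rig import env, optics gives the robot as it stands.
- The arm moves only by the shell command python3 -m jog 'ROWS' [OPENING] [FORCE]. ROWS is JSON, a list of rows, each an object with "linear": the shift along the tool's x, y, z in units of 40 mm (1.0 is 40 mm), a list of three; "roll": the turn about the tool's z in units of 5 degrees (1.0 is 5 degrees). A call has 1 to 12 rows; each row shifts and turns the commanded pose from where the row before left it, along the tool's axes as they then stand; what a row does not reach is not made up. A row lasts 1/12 s, in which the tool goes at most 41.7 mm and 7.16 degrees, less where a joint would pass 70% of its speed; a pose out of reach is approached as far as the arm can. A call is refused whole if a number of a shift passes 1 or a number of a turn 1, either way. A call with a gripper value outside its range is refused whole. OPENING is the opening, from -1 (shut) to 1 (fully open), set as the call begins (- or left out, the last holds). The fingers move at their own pace and stop on an object; FORCE is the grip in N (left out, the last holds). Time passes only in rows, so rows that do not move let the fingers close. It gives the time, the measured TCP pose, the force, the opening and the grip force at its end, in the units of the state.
- env.observe(): the state, without advancing time (a new reading comes with each control period).
- optics.get_image(name): name is "scene" or "top" or "wrist"; returns the picture (400x640x3 uint8, red, green, blue); there is no depth.
- optics.calibration(name): a dict with "fov_y" (degrees; the focal length in pixels is half the picture's height over the tangent of half this angle, whatever the lens; pixels are square), "cx", "cy" (the principal point, pixels), "T" (4x4, takes a point from camera to world coordinates). Camera axes: x right, y down, z forward; pixel columns grow to the right and rows downward; lengths in m; the calibration is good to about 2 mm. A picture is of the moment at which its call begins: read the wrist's pose just before it. calibration takes no time and is no camera call; for the wrist camera it gives the pose at the moment of the call.
- env.close_job(): hands the job in; it is judged then, once.
The state is a dict: "time_s": time; "q": joint angles; "qvel": joint speeds; "joint_efforts": joint torques, N m; "position": TCP position; "tool_rot": TCP orientation; "ft_force": force on the tool from outside, world axes, zero at the start; "wrist_torque": the same for the moment, N m; "grip_width": finger opening in m; "gripper_force": force on a finger pad.
Only numpy, scipy, OpenCV 4.12 (cv2) and the standard library are available. Lean on these libraries where they do the work, as an engineer would, in place of code of your own. Each camera call takes 0.05 s, during which the arm holds its last target. There are 200 camera calls.

### The job

Fill the paint caddy for the next class: stand the red, yellow, blue and black paint bottles upright in the caddy, each right down in the cup of its own colour. Some of the bottles stand close together in the rack. Leave the pink and the green bottle standing where they are.

Things in the scene. Friction and masses are not known exactly. Their poses are not given: they have to be found in the camera images.
- bottle_red: Wanted: red paint bottle and cap, white label band, upright. Round: 36 mm diameter up to 80 mm, then a cap 28 mm wide up to 100 mm; 50 to 100 g. Origin: centre of the underside; z up along it. All six bottles differ only in colour. Three of them, any three, start in a rack (see yellow, blue); three stand free, 70 mm or more apart, small things lying between them.
- bottle_yellow: Wanted: yellow paint bottle and cap, white label band, upright. Round: 36 mm diameter up to 80 mm, then a cap 28 mm wide up to 100 mm; 50 to 100 g. Origin: centre of the underside; z up along it. Rack: fixed plywood, holds three bottles in a straight row, 46 mm between centres; the row lies within 0.5 rad of y. Bottles in it stand on the table.
- bottle_blue: Wanted: blue paint bottle and cap, white label band, upright. Round: 36 mm diameter up to 80 mm, then a cap 28 mm wide up to 100 mm; 50 to 100 g. Origin: centre of the underside; z up along it. Between bottles in the rack are 10 mm, too narrow for a finger: fingers fit only on the two sides across the row. Rack walls: 34 mm high, 3 mm of play.
- bottle_black: Wanted: black paint bottle and cap, white label band, upright. Round: 36 mm diameter up to 80 mm, then a cap 28 mm wide up to 100 mm; 50 to 100 g. Origin: centre of the underside; z up along it. May stand free or in the rack (see yellow, blue).
- bottle_pink: Look-alike, to be left: pink paint bottle and cap, white label band, upright. Round: 36 mm diameter up to 80 mm, then a cap 28 mm wide up to 100 mm; 50 to 100 g. Origin: centre of the underside; z up along it. Free or in the rack (see yellow, blue).
- bottle_green: Look-alike, to be left: green paint bottle and cap, white label band, upright. Round: 36 mm diameter up to 80 mm, then a cap 28 mm wide up to 100 mm; 50 to 100 g. Origin: centre of the underside; z up along it. Free or in the rack (see yellow, blue).
- cup_red: Open round red cup, place of the red bottle: outside 68 mm, inside 56 mm wide, 25 mm high, floor 4 mm. Origin: centre of its underside, 5 mm above the table; a bottle in it stands 9 mm above the table. The four cups are fixed in a square, 88 mm apart, in a fixed grey tray (190 mm square, rim 20 mm high); their order changes.
- cup_yellow: Open round yellow cup, place of the yellow bottle: outside 68 mm, inside 56 mm wide, 25 mm high, floor 4 mm. Origin: centre of its underside, 5 mm above the table; a bottle in it stands 9 mm above the table. The four cups are fixed in a square, 88 mm apart, in a fixed grey tray (190 mm square, rim 20 mm high); their order changes.
- cup_blue: Open round blue cup, place of the blue bottle: outside 68 mm, inside 56 mm wide, 25 mm high, floor 4 mm. Origin: centre of its underside, 5 mm above the table; a bottle in it stands 9 mm above the table. The four cups are fixed in a square, 88 mm apart, in a fixed grey tray (190 mm square, rim 20 mm high); their order changes.
- cup_black: Open round black cup, place of the black bottle: outside 68 mm, inside 56 mm wide, 25 mm high, floor 4 mm. Origin: centre of its underside, 5 mm above the table; a bottle in it stands 9 mm above the table. The four cups are fixed in a square, 88 mm apart, in a fixed grey tray (190 mm square, rim 20 mm high); their order changes.
There are look-alikes about, which are no part of the job. Leave any turquoise look-alike of the bottle_yellow alone.

How it is judged:
By the outcome, as a careful person would: the job done as asked, in the order asked, and still so for the second after the job is handed in, with the robot touching nothing.
It also fails if it takes over 115 s, if anything falls off the work surface, if the arm or the gripper's body presses on something with over 40 N, if the wrist force passes 120 N, or if a joint passes its speed limit or range.

## Working session

There is one attempt and no reset: what is moved stays moved. The work goes in short steps, Python scripts to look and compute and a shell command to move; the robot and the scene stay as the last step left them, time stands still between calls to the robot, and variables do not carry over. Pictures are saved under pics/ and viewed, at most 14 in all, crops included, and the job is handed in when it is done.

```bash
ls; mkdir -p pics; python3 - <<'E'
from rig import env, optics
import cv2
for n in("scene","top"):
    cv2.imwrite(f"pics/{n}0.png",optics.get_image(n)[:,:,::-1]); print(n,optics.calibration(n))
s=env.observe(); print(s, env.hold_point_z)
E
```

```text
pics
scene {'fov_y': 45.854132287036066, 'cx': 326.64825166832077, 'cy': 196.61307625073366, 'T': array([[ 0.86695635,  0.42224859, -0.26475047,  0.84148228],
       [ 0.49838236, -0.73311996,  0.4627636 , -0.44600916],
       [ 0.00130742, -0.53314281, -0.84602425,  0.92354308],
       [ 0.        ,  0.        ,  0.        ,  1.        ]])}
top {'fov_y': 56.0035266878118, 'cx': 317.768796372972, 'cy': 196.86223915318317, 'T': array([[-0.0258948 , -0.99755296,  0.06494263,  0.47295238],
       [-0.99960241,  0.02656356,  0.0094552 ,  0.03556216],
       [-0.01115717, -0.06467197, -0.9978442 ,  1.04507033],
       [ 0.        ,  0.        ,  0.        ,  1.        ]])}
{'time_s': 0.1, 'q': array([ 5.36709781e+01,  2.18377403e+01,  7.43797151e+01, -4.28985256e-04,
        8.38569570e+01, -1.23364676e+01]), 'qvel': array([-0.05853056, -0.12242455, -0.11642733, -0.03040364,  0.19086376,
        0.04320884]), 'joint_efforts': array([ 3.67414046e-03, -4.49220085e+01, -2.31658798e+01, -1.67930802e-04,
        3.64644417e-03,  4.74614865e-05]), 'position': array([0.22349248, 0.5022607 , 0.23077189]), 'tool_rot': array([[-9.13598531e-01,  4.06616701e-01, -7.63403616e-04],
       [ 4.06617328e-01,  9.13597967e-01, -1.05071129e-03],
       [ 2.70207234e-04, -1.27034143e-03, -9.99999157e-01]]), 'ft_force': array([-0.23243318,  0.60732997,  0.36619581]), 'wrist_torque': array([-0.02646163,  0.0021717 , -0.00554903]), 'gripper_force': 0.0, 'grip_width': 0.08554642507719962} 0.0187
```

View pics/top0.png

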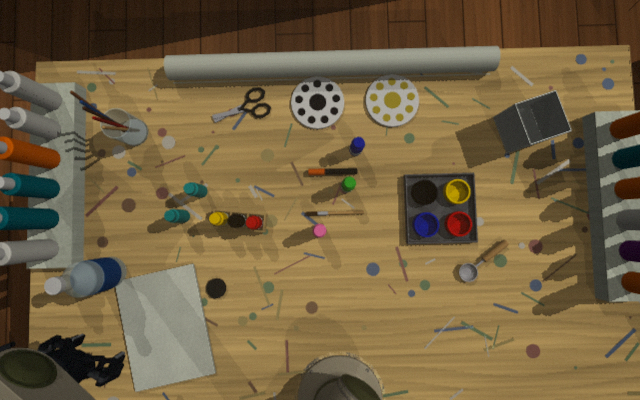

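View pics/scene0.png

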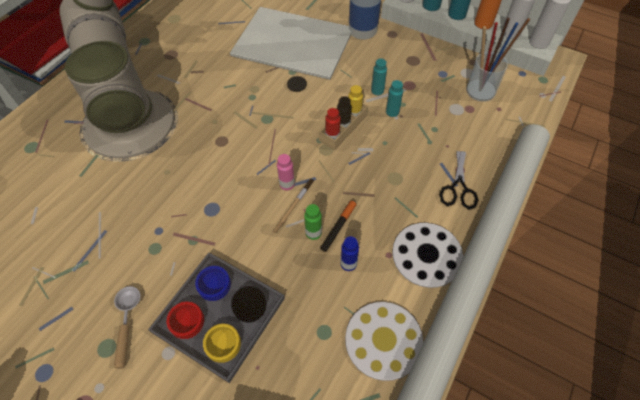

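The top view shows the rack at (217–254, 217–222) holding yellow, black and red. Blue (358,145), green (349,183) and pink (320,230) stand free. Two turquoise look-alikes are at (195,189) and (176,215), and the caddy is at (440,208). The scene view agrees. Next I'll measure in both views.

```bash
cat > h.py <<'E'
import numpy as np, cv2
from rig import env, optics
def ray(c,u,v,dist=0):
    f=200/np.tan(np.radians(c['fov_y']/2)); T=c['T']
    d=T[:3,:3]@np.array([(u-c['cx'])/f,(v-c['cy'])/f,1]); return T[:3,3],d
def onz(c,u,v,z):
    o,d=ray(c,u,v); return o+d*(z-o[2])/d[2]
def proj(c,p):
    f=200/np.tan(np.radians(c['fov_y']/2)); T=c['T']
    q=T[:3,:3].T@(np.asarray(p)-T[:3,3]); return np.array([c['cx']+f*q[0]/q[2],c['cy']+f*q[1]/q[2]])
def tri(c1,p1,c2,p2):
    o,d=ray(c1,*p1);o2,d2=ray(c2,*p2); d=d/np.linalg.norm(d);d2=d2/np.linalg.norm(d2)
    s=np.linalg.lstsq(np.c_[d,-d2],o2-o,rcond=None)[0]
    a,b=o+d*s[0],o2+d2*s[1]; return (a+b)/2,np.linalg.norm(a-b)
E
python3 - <<'E'
from h import *
t=optics.get_image("top")[:,:,::-1];s=optics.get_image("scene")[:,:,::-1]
a=cv2.resize(t[130:260,160:360],None,fx=4,fy=4,interpolation=cv2.INTER_CUBIC)
b=cv2.resize(t[165:255,395:485],None,fx=6,fy=6,interpolation=cv2.INTER_CUBIC)
d=cv2.resize(s[70:280,260:420],None,fx=2.8,fy=2.8,interpolation=cv2.INTER_CUBIC)
for n,i in zip(("a","b","d"),(a,b,d)): cv2.imwrite(f"pics/{n}.png",i)
E
```

```text
(no output)
```

View pics/a.png

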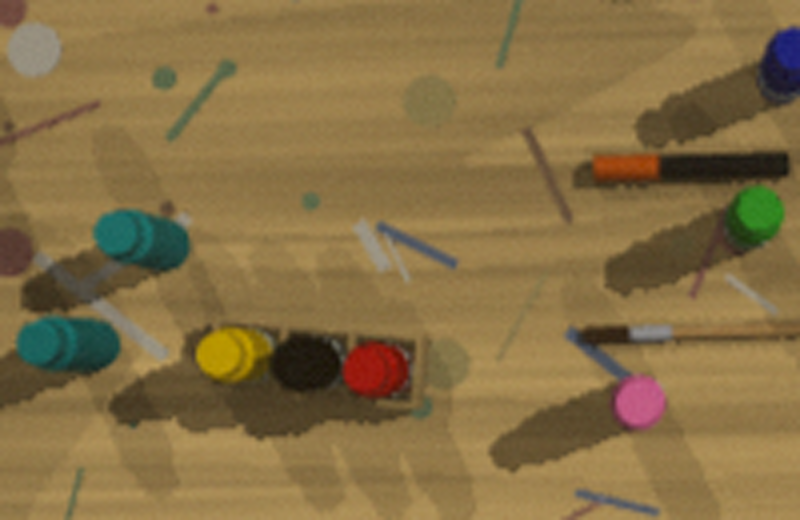

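View pics/d.png

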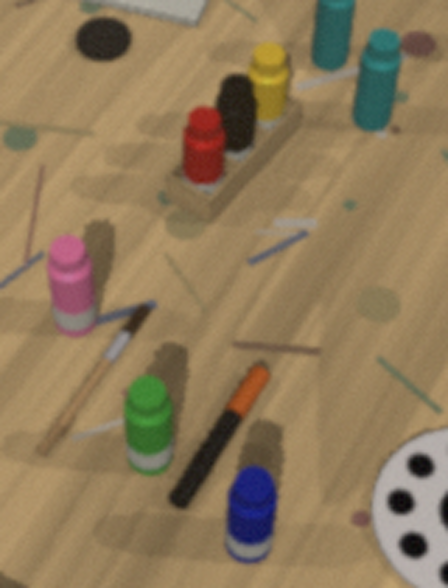

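View pics/b.png

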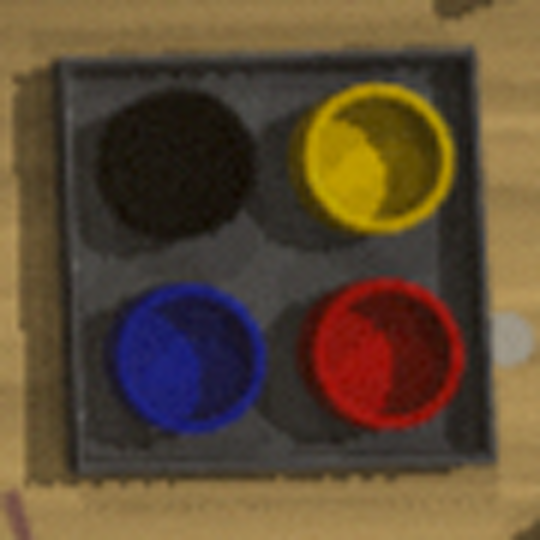

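The crops show the rack row clearly, with cap tops near (219,353), (297,361) and (366,370) in the 4x crop. Cup rim centres in the 6x crop are black (175,163), yellow (379,158), blue (190,358) and red (387,354).

```bash
python3 - <<'E'
from h import *
np.set_printoptions(precision=4,suppress=True)
t=optics.calibration("top");s=optics.calibration("scene")
A=dict(yellow=(220,353),black=(297,361),red=(367,370),blue=(793,55),green=(757,213),pink=(640,402))
D=dict(red=(206,119),yellow=(269,55),black=(239,85),green=(148,389),blue=(253,478),pink=(68,247))
P={}
for k in A:
    pt=(160+A[k][0]/4,130+A[k][1]/4); ps=(260+D[k][0]/2.8,70+D[k][1]/2.8)
    print(k,onz(t,*pt,.1),onz(s,*ps,.1),*tri(t,pt,s,ps)); P[k]=onz(t,*pt,.1)
B=dict(black=(175,163),yellow=(379,158),blue=(190,358),red=(387,354))
C={k:onz(t,395+v[0]/6,165+v[1]/6,.03) for k,v in B.items()}
print(C)
for a,b in(("black","yellow"),("blue","red"),("black","blue"),("yellow","red")): print(np.linalg.norm(C[a]-C[b]))
print(np.mean(list(C.values()),0), P['red']-P['yellow'], np.linalg.norm(P['red']-P['yellow']))
E
```

```text
yellow [0.4874 0.3045 0.1   ] [0.4937 0.3029 0.1   ] [0.4892 0.3077 0.0931] 0.004179830693554369
black [0.4811 0.256  0.1   ] [0.4881 0.2595 0.1   ] [0.4843 0.2588 0.0977] 0.00765930420754223
red [0.4744 0.212  0.1   ] [0.4828 0.2123 0.1   ] [0.4772 0.2153 0.0933] 0.007020160113860354
blue [ 0.6668 -0.0617  0.1   ] [ 0.6742 -0.0604  0.1   ] [ 0.6706 -0.0603  0.0952] 0.006781063190500215
green [ 0.5667 -0.0357  0.1   ] [ 0.5743 -0.035   0.1   ] [ 0.5699 -0.0342  0.0944] 0.006461729839099785
pink [0.45   0.0411 0.1   ] [0.4551 0.044  0.1   ] [0.4522 0.0429 0.0989] 0.005781866324273188
{'black': array([ 0.5441, -0.2422,  0.03  ]), 'yellow': array([ 0.5439, -0.3336,  0.03  ]), 'blue': array([ 0.4565, -0.245 ,  0.03  ]), 'red': array([ 0.456 , -0.3328,  0.03  ])}
0.09144601171315125
0.0877943126600501
0.08760702699067585
0.0878538208380137
[ 0.5001 -0.2884  0.03  ] [-0.0131 -0.0925  0.    ] 0.09340229095196076
```

```bash
python3 -m jog '[{"linear":[-0.94,-0.326,0]},{"linear":[-0.94,-0.326,0]},{"linear":[-0.94,-0.326,0]},{"linear":[-0.94,-0.326,0]},{"linear":[-0.94,-0.326,0]},{"linear":[-0.94,-0.326,0]},{"linear":[-0.94,-0.326,0]},{"linear":[-0.94,-0.326,0]},{"linear":[-0.94,-0.326,0]},{"linear":[0,0,0],"roll":1},{"linear":[0,0,0],"roll":1},{"linear":[0,0,0],"roll":1}]' 1
python3 -m jog '[{"linear":[0,0,0],"roll":1},{"linear":[0,0,0],"roll":1},{"linear":[0,0,0],"roll":1},{"linear":[0,0,0],"roll":1},{"linear":[0,0,0],"roll":1},{"linear":[0,0,0],"roll":1},{"linear":[0,0,0],"roll":1},{"linear":[0,0,0],"roll":1},{"linear":[0,0,0],"roll":1},{"linear":[0,0,0],"roll":1},{"linear":[0,0,0],"roll":1},{"linear":[0,0,0],"roll":1}]'
python3 - <<'E'
from h import *
s=env.observe();c=optics.calibration("wrist");i=optics.get_image("wrist")
cv2.imwrite("pics/w1.png",i[:,:,::-1]);print(s['position'],s['tool_rot'],c,s['time_s'])
for p in [(.487,.304,.1),(.481,.256,.1),(.476,.212,.1)]: print(proj(c,p))
E
```

```text
time_s: 1.2
position: [0.2236, 0.5024, 0.2311]
tool_rot: [[-0.1, 0.995, -0.0], [0.995, 0.1, -0.0], [-0.0, -0.0, -1.0]]
ft_force: [0.7, 0.6, -1.0]
grip_width: 0.0854
gripper_force: 0.0
[0.22359511 0.50235605 0.23110613] [[-1.00314461e-01  9.94955732e-01 -3.15643722e-04]
 [ 9.94955699e-01  1.00314317e-01 -4.40979017e-04]
 [-4.07091017e-04 -3.58288093e-04 -9.99999853e-01]] {'fov_y': 71.91480706319118, 'cx': 323.68551992042086, 'cy': 199.01020145328323, 'T': array([[ 0.99494831,  0.09656164,  0.02745396,  0.21674579],
       [ 0.10038134, -0.95366229, -0.28364031,  0.57326077],
       [-0.00120696,  0.28496331, -0.95853767,  0.37392547],
       [ 0.        ,  0.        ,  0.        ,  1.        ]])} 1.2
[516.47230621 362.05041484]
[500.99941215 390.58788513]
[488.16095318 414.96290426]invalid input
```

View pics/w1.png

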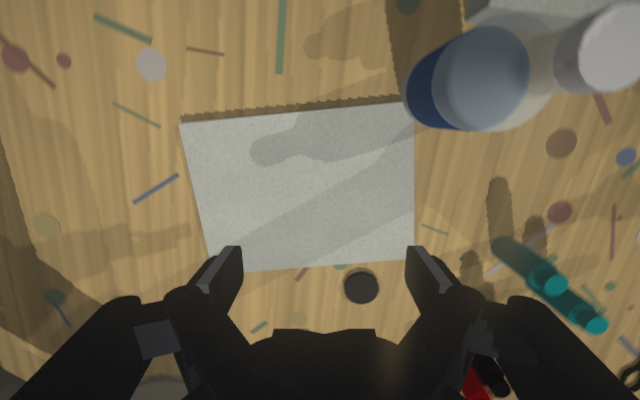

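The call was refused because every row needs a "roll", so only the 60° turn was executed. The wrist view shows the paper sheet, the fingertips at (230,260) and (415,260), and the turquoise bottles at the right.

```bash
python3 -m jog '[{"linear":[-0.754,0.649,0],"roll":0},{"linear":[-0.754,0.649,0],"roll":0},{"linear":[-0.754,0.649,0],"roll":0},{"linear":[-0.754,0.649,0],"roll":0},{"linear":[-0.754,0.649,0],"roll":0},{"linear":[-0.754,0.649,0],"roll":0},{"linear":[-0.754,0.649,0],"roll":0},{"linear":[-0.754,0.649,0],"roll":0},{"linear":[-0.754,0.649,0],"roll":0},{"linear":[0,0,0],"roll":0.92},{"linear":[0,0,0],"roll":0.92},{"linear":[0,0,0],"roll":0.92}]' 1
python3 -m jog '[{"linear":[0,0,0],"roll":0},{"linear":[0,0,0],"roll":0}]'
python3 - <<'E'
from h import *
s=env.observe();c=optics.calibration("wrist");i=optics.get_image("wrist")
cv2.imwrite("pics/w2.png",i[:,:,::-1]);np.save("w2.npy",c)
for p in [(.487,.304,.1),(.481,.256,.1),(.476,.212,.1)]: print(proj(c,p))
E
```

```text
time_s: 2.25
position: [0.4849, 0.2562, 0.231]
tool_rot: [[0.139, 0.99, -0.001], [0.99, -0.139, -0.0], [-0.0, -0.001, -1.0]]
ft_force: [-0.4, -0.1, -0.5]
grip_width: 0.0857
gripper_force: 0.0
time_s: 2.42
position: [0.4843, 0.257, 0.2312]
tool_rot: [[0.132, 0.991, -0.0], [0.991, -0.132, -0.0], [-0.0, -0.0, -1.0]]
ft_force: [0.1, 0.2, -0.3]
grip_width: 0.0854
gripper_force: 0.0
[319.74508877 142.94305726]
[320.31337119 190.78329156]
[321.2492992  230.66690072]
```

View pics/w2.png

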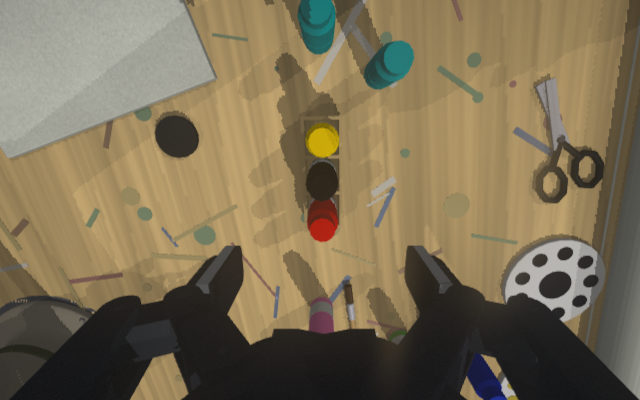

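The wrist view shows the row almost vertical, with cap tops at yellow (322,141) and red (321,230), and the rack edges parallel to the tool x axis.

```bash
python3 - <<'E'
from h import *
c=np.load("w2.npy",allow_pickle=True).item();i=cv2.imread("pics/w2.png")
hsv=cv2.cvtColor(i,cv2.COLOR_BGR2HSV)[100:250,290:355]
s=env.observe()
for k,m in(("yellow",cv2.inRange(hsv,(20,150,150),(35,255,255))),("red",cv2.inRange(hsv,(0,200,185),(10,255,255))|cv2.inRange(hsv,(170,200,185),(180,255,255)))):
    cn=max(cv2.findContours(m,0,1)[0],key=cv2.contourArea);x,y,w,h=cv2.boundingRect(cn);u=(290+x+(w-1)/2,100+y+(h-1)/2)
    p=onz(c,*u,.1);print(k,u,w,h,p,(s['tool_rot'].T@(p-s['position']))/.04)
E
```

```text
yellow (322.5, 142.0) 32 31 [0.48979096 0.30454291 0.1       ] [ 1.19585247 -0.02075641  3.281937  ]Traceback (most recent call last):
  File "<stdin>", line 6, in <module>
ValueError: max() iterable argument is empty
```

```bash
python3 -m jog '[{"linear":[0.6,-0.01,0],"roll":0},{"linear":[0.6,-0.01,0],"roll":0},{"linear":[0,0,0.9],"roll":0},{"linear":[0,0,0.9],"roll":0},{"linear":[0,0,0.9],"roll":0},{"linear":[0,0,0.8],"roll":0},{"linear":[0,0,0.7],"roll":0},{"linear":[0,0,0.5],"roll":0},{"linear":[0,0,0],"roll":0},{"linear":[0,0,0],"roll":0}]' 1
python3 -m jog '[{"linear":[0,0,0],"roll":0},{"linear":[0,0,0],"roll":0},{"linear":[0,0,0],"roll":0},{"linear":[0,0,0],"roll":0},{"linear":[0,0,0],"roll":0},{"linear":[0,0,0],"roll":0},{"linear":[0,0,0],"roll":0},{"linear":[0,0,0],"roll":0},{"linear":[0,0,0],"roll":0},{"linear":[0,0,0],"roll":0}]' -1 40
```

```text
time_s: 3.3
position: [0.4899, 0.3047, 0.0432]
tool_rot: [[0.134, 0.991, -0.001], [0.991, -0.134, -0.0], [-0.001, -0.001, -1.0]]
ft_force: [0.5, 1.2, 0.8]
grip_width: 0.0855
gripper_force: 0.0
time_s: 4.13
position: [0.4905, 0.3049, 0.0443]
tool_rot: [[0.135, 0.991, 0.002], [0.991, -0.135, 0.001], [0.001, 0.001, -1.0]]
ft_force: [-1.4, 0.4, 7.0]
grip_width: 0.035
gripper_force: 39.8
```

```bash
python3 -m jog '[{"linear":[0,0,-0.5],"roll":0},{"linear":[0,0,-0.9],"roll":0},{"linear":[0,0,-0.9],"roll":0},{"linear":[0,0,-0.9],"roll":0},{"linear":[0,0,-0.9],"roll":0},{"linear":[0,0,-0.9],"roll":0},{"linear":[-0.4,0.09,0],"roll":0},{"linear":[-0.7,0.158,0],"roll":0},{"linear":[-0.975,0.22,0],"roll":0},{"linear":[-0.975,0.22,0],"roll":0},{"linear":[-0.975,0.22,0],"roll":0},{"linear":[-0.975,0.22,0],"roll":0}]'
python3 -m jog '[{"linear":[-0.975,0.22,0],"roll":0},{"linear":[-0.975,0.22,0],"roll":0},{"linear":[-0.975,0.22,0],"roll":0},{"linear":[-0.975,0.22,0],"roll":0},{"linear":[-0.975,0.22,0],"roll":0},{"linear":[-0.975,0.22,0],"roll":0},{"linear":[-0.975,0.22,0],"roll":0},{"linear":[-0.8,0.18,0],"roll":0},{"linear":[-0.5,0.11,0],"roll":0},{"linear":[-0.3,0.07,0],"roll":0},{"linear":[0,0,0],"roll":0},{"linear":[0,0,0],"roll":0}]'
python3 - <<'E'
from h import *
c=optics.calibration("wrist");i=optics.get_image("wrist");np.save("w3.npy",c)
cv2.imwrite("pics/w3.png",i[:,:,::-1])
for p in [(.546,-.244,.03),(.546,-.332,.03),(.458,-.244,.03),(.458,-.332,.03)]: print(proj(c,p))
E
```

```text
time_s: 5.13
position: [0.5073, 0.0986, 0.2434]
tool_rot: [[0.135, 0.991, 0.0], [0.991, -0.135, -0.0], [-0.0, 0.0, -1.0]]
ft_force: [0.8, 0.4, -0.5]
grip_width: 0.0349
gripper_force: 40.1
time_s: 6.13
position: [0.5372, -0.2433, 0.2431]
tool_rot: [[0.136, 0.991, -0.0], [0.991, -0.136, 0.001], [0.001, -0.001, -1.0]]
ft_force: [0.2, -0.7, 0.1]
grip_width: 0.0351
gripper_force: 40.1
[330.30486107 173.54507797]
[338.40462493 234.85675095]
[264.36907513 182.41758565]
[276.58685532 242.61748396]
```

View pics/w3.png

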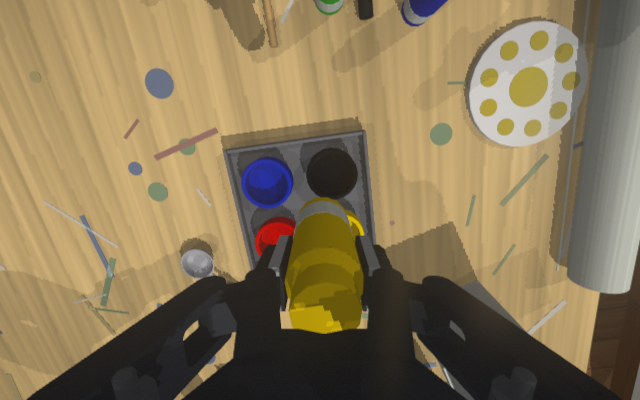

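Black cup is at (332,173) and blue cup at (267,183), each within 3 px of prediction, so I'll shift x by about +3 mm.

```bash
python3 -m jog '[{"linear":[-0.72,0.198,0],"roll":0},{"linear":[-0.72,0.198,0],"roll":0},{"linear":[-0.72,0.198,0],"roll":0},{"linear":[0,0,0.9],"roll":0},{"linear":[0,0,0.9],"roll":0},{"linear":[0,0,0.9],"roll":0},{"linear":[0,0,0.7],"roll":0},{"linear":[0,0,0.5],"roll":0},{"linear":[0,0,0.4],"roll":0},{"linear":[0,0,0.2],"roll":0},{"linear":[0,0,0.2],"roll":0},{"linear":[0,0,0],"roll":0}]'
```

```text
time_s: 7.18
position: [0.5491, -0.3316, 0.0546]
tool_rot: [[0.135, 0.991, -0.001], [0.991, -0.135, 0.001], [0.001, -0.001, -1.0]]
ft_force: [-0.9, 0.5, -0.7]
grip_width: 0.0347
gripper_force: 40.1
```

```bash
python3 -m jog '[{"linear":[0,0,0],"roll":0},{"linear":[0,0,0],"roll":0},{"linear":[0,0,0],"roll":0},{"linear":[0,0,0],"roll":0},{"linear":[0,0,0],"roll":0},{"linear":[0,0,-0.3],"roll":0},{"linear":[0,0,-0.6],"roll":0},{"linear":[0,0,-0.9],"roll":0},{"linear":[0,0,-0.9],"roll":0},{"linear":[0,0,-0.9],"roll":0},{"linear":[0,0,-0.9],"roll":0},{"linear":[0,0,0],"roll":0}]' 0.3
python3 -m jog '[{"linear":[0.961,-0.24,0],"roll":0},{"linear":[0.961,-0.24,0],"roll":0},{"linear":[0.961,-0.24,0],"roll":0},{"linear":[0.961,-0.24,0],"roll":0},{"linear":[0.961,-0.24,0],"roll":0},{"linear":[0.961,-0.24,0],"roll":0},{"linear":[0.961,-0.24,0],"roll":0},{"linear":[0.961,-0.24,0],"roll":0},{"linear":[0.961,-0.24,0],"roll":0},{"linear":[0.961,-0.24,0],"roll":0},{"linear":[0.961,-0.24,0],"roll":0},{"linear":[0.961,-0.24,0],"roll":0}]' 1
python3 -m jog '[{"linear":[0.961,-0.24,0],"roll":0},{"linear":[0.961,-0.24,0],"roll":0},{"linear":[0.961,-0.24,0],"roll":0},{"linear":[0,0,0],"roll":0},{"linear":[0,0,0],"roll":0}]'
python3 - <<'E'
from h import *
c=optics.calibration("wrist");i=optics.get_image("wrist")
j=optics.get_image("top")
a=i[60:330,170:490]; b=cv2.resize(j[140:260,390:490],None,fx=4,fy=4)
v=np.zeros((750,720,3),np.uint8);v[:270,:320]=a;v[270:750,:400]=b;cv2.imwrite("pics/w4.png",v[:,:,::-1])
for p in [(.4843,.259,.1),(.478,.2133,.1)]: print(proj(c,p)-[170,60])
E
```

```text
time_s: 8.18
position: [0.5506, -0.3339, 0.2437]
tool_rot: [[0.136, 0.991, 0.01], [0.991, -0.136, -0.009], [-0.008, 0.011, -1.0]]
ft_force: [-0.4, -0.7, 0.9]
grip_width: 0.0557
gripper_force: 0.0
time_s: 9.18
position: [0.4969, 0.1418, 0.2355]
tool_rot: [[0.136, 0.991, 0.001], [0.991, -0.136, 0.0], [0.0, 0.001, -1.0]]
ft_force: [1.3, 0.3, -0.3]
grip_width: 0.0854
gripper_force: 0.0
time_s: 9.6
position: [0.484, 0.2597, 0.2352]
tool_rot: [[0.132, 0.991, 0.0], [0.991, -0.132, -0.0], [-0.0, 0.0, -1.0]]
ft_force: [-0.1, -0.2, -0.2]
grip_width: 0.0853
gripper_force: 0.0
[153.73455306 129.16819997]
[153.54410625 170.23001623]
```

```bash
python3 -c "
import cv2;v=cv2.imread('pics/w4.png');cv2.imwrite('pics/w4b.png',cv2.resize(v[:,:400],(320,600)))"
```

```text
(no output)
```

View pics/w4b.png

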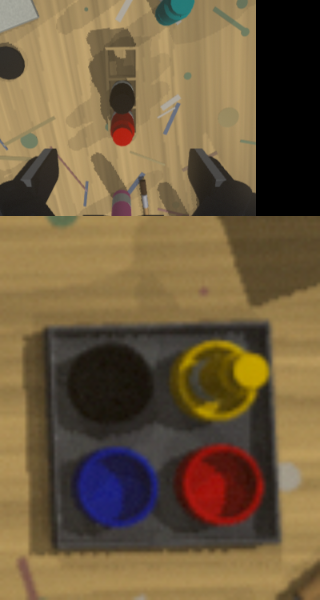

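Yellow stands upright in its cup: the 11 px cap offset is what perspective predicts. In the rack, black and red sit where expected.

```bash
python3 -m jog '[{"linear":[0,0,0.9],"roll":0},{"linear":[0,0,0.9],"roll":0},{"linear":[0,0,0.9],"roll":0},{"linear":[0,0,0.8],"roll":0},{"linear":[0,0,0.7],"roll":0},{"linear":[0,0,0.4],"roll":0},{"linear":[0,0,0.2],"roll":0},{"linear":[0,0,0],"roll":0},{"linear":[0,0,0],"roll":0}]' 1
python3 -m jog '[{"linear":[0,0,0],"roll":0},{"linear":[0,0,0],"roll":0},{"linear":[0,0,0],"roll":0},{"linear":[0,0,0],"roll":0},{"linear":[0,0,0],"roll":0},{"linear":[0,0,0],"roll":0},{"linear":[0,0,0],"roll":0},{"linear":[0,0,0],"roll":0},{"linear":[0,0,0],"roll":0},{"linear":[0,0,0],"roll":0}]' -1 40
python3 -m jog '[{"linear":[0,0,-0.5],"roll":0},{"linear":[0,0,-0.9],"roll":0},{"linear":[0,0,-0.9],"roll":0},{"linear":[0,0,-0.9],"roll":0},{"linear":[0,0,-0.9],"roll":0},{"linear":[0,0,-0.9],"roll":0},{"linear":[0,0,0],"roll":0}]'
```

```text
time_s: 10.45
position: [0.4854, 0.2575, 0.0441]
tool_rot: [[0.137, 0.991, 0.001], [0.991, -0.137, 0.0], [0.0, 0.001, -1.0]]
ft_force: [0.7, 0.4, -0.0]
grip_width: 0.0856
gripper_force: 0.0
time_s: 11.28
position: [0.4848, 0.2583, 0.044]
tool_rot: [[0.135, 0.991, 0.001], [0.991, -0.135, 0.0], [0.0, 0.001, -1.0]]
ft_force: [-1.6, 0.1, 5.7]
grip_width: 0.0348
gripper_force: 40.0
time_s: 11.87
position: [0.4866, 0.2588, 0.2504]
tool_rot: [[0.135, 0.991, 0.012], [0.991, -0.135, 0.003], [0.005, 0.011, -1.0]]
ft_force: [0.6, 0.2, -0.9]
grip_width: 0.0349
gripper_force: 40.2
```

```bash
python3 -m jog '[{"linear":[-0.5,0.13,0],"roll":0},{"linear":[-0.941,0.253,0],"roll":0},{"linear":[-0.941,0.253,0],"roll":0},{"linear":[-0.941,0.253,0],"roll":0},{"linear":[-0.941,0.253,0],"roll":0},{"linear":[-0.941,0.253,0],"roll":0},{"linear":[-0.941,0.253,0],"roll":0},{"linear":[-0.941,0.253,0],"roll":0},{"linear":[-0.941,0.253,0],"roll":0},{"linear":[-0.941,0.253,0],"roll":0},{"linear":[-0.941,0.253,0],"roll":0},{"linear":[-0.941,0.253,0],"roll":0}]'
python3 -m jog '[{"linear":[-0.941,0.253,0],"roll":0},{"linear":[-0.44,0.123,0],"roll":0},{"linear":[0,0,0],"roll":0},{"linear":[0,0,0],"roll":0},{"linear":[0,0,0],"roll":0}]'
```

```text
time_s: 12.87
position: [0.541, -0.1896, 0.2429]
tool_rot: [[0.136, 0.991, -0.0], [0.991, -0.136, 0.0], [0.0, -0.0, -1.0]]
ft_force: [1.1, -0.3, -1.0]
grip_width: 0.0351
gripper_force: 40.2
time_s: 13.28
position: [0.5485, -0.2435, 0.2431]
tool_rot: [[0.135, 0.991, -0.0], [0.991, -0.135, 0.001], [0.001, -0.001, -1.0]]
ft_force: [-0.4, -0.5, -0.6]
grip_width: 0.0349
gripper_force: 40.2
```

```bash
python3 -m jog '[{"linear":[0,0,0.9],"roll":0},{"linear":[0,0,0.9],"roll":0},{"linear":[0,0,0.9],"roll":0},{"linear":[0,0,0.8],"roll":0},{"linear":[0,0,0.6],"roll":0},{"linear":[0,0,0.4],"roll":0},{"linear":[0,0,0.2],"roll":0},{"linear":[0,0,0],"roll":0},{"linear":[0,0,0],"roll":0}]'
python3 -m jog '[{"linear":[0,0,0],"roll":0},{"linear":[0,0,0],"roll":0},{"linear":[0,0,0],"roll":0},{"linear":[0,0,0],"roll":0},{"linear":[0,0,0],"roll":0},{"linear":[0,0,-0.3],"roll":0},{"linear":[0,0,-0.6],"roll":0},{"linear":[0,0,-0.9],"roll":0},{"linear":[0,0,-0.9],"roll":0},{"linear":[0,0,-0.9],"roll":0},{"linear":[0,0,-0.9],"roll":0},{"linear":[0,0,0],"roll":0}]' 0.3
python3 -m jog '[{"linear":[0.923,-0.274,0],"roll":0},{"linear":[0.923,-0.274,0],"roll":0},{"linear":[0.923,-0.274,0],"roll":0},{"linear":[0.923,-0.274,0],"roll":0},{"linear":[0.923,-0.274,0],"roll":0},{"linear":[0.923,-0.274,0],"roll":0},{"linear":[0.923,-0.274,0],"roll":0},{"linear":[0.923,-0.274,0],"roll":0},{"linear":[0.923,-0.274,0],"roll":0},{"linear":[0.923,-0.274,0],"roll":0},{"linear":[0.923,-0.274,0],"roll":0},{"linear":[0.923,-0.274,0],"roll":0}]' 1
python3 -m jog '[{"linear":[0,0,0],"roll":0},{"linear":[0,0,0],"roll":0},{"linear":[0,0,0],"roll":0}]'
```

```text
time_s: 14.03
position: [0.5491, -0.244, 0.0563]
tool_rot: [[0.135, 0.991, 0.001], [0.991, -0.135, -0.001], [-0.001, 0.001, -1.0]]
ft_force: [-0.8, -0.2, -0.6]
grip_width: 0.0347
gripper_force: 39.9
time_s: 15.03
position: [0.5504, -0.2456, 0.2431]
tool_rot: [[0.136, 0.991, 0.011], [0.991, -0.136, -0.008], [-0.006, 0.012, -1.0]]
ft_force: [-0.0, 0.9, 1.2]
grip_width: 0.0558
gripper_force: 0.0
time_s: 16.03
position: [0.4777, 0.2141, 0.2354]
tool_rot: [[0.136, 0.991, 0.0], [0.991, -0.136, 0.0], [0.0, 0.0, -1.0]]
ft_force: [1.2, -0.7, 0.0]
grip_width: 0.0853
gripper_force: 0.0
time_s: 16.28
position: [0.4784, 0.212, 0.2352]
tool_rot: [[0.135, 0.991, -0.0], [0.991, -0.135, -0.0], [-0.0, -0.0, -1.0]]
ft_force: [0.6, 0.0, -0.1]
grip_width: 0.0852
gripper_force: 0.0
```

```bash
python3 -m jog '[{"linear":[0,0,0.9],"roll":0},{"linear":[0,0,0.9],"roll":0},{"linear":[0,0,0.9],"roll":0},{"linear":[0,0,0.8],"roll":0},{"linear":[0,0,0.7],"roll":0},{"linear":[0,0,0.4],"roll":0},{"linear":[0,0,0.2],"roll":0},{"linear":[0,0,0],"roll":0},{"linear":[0,0,0],"roll":0}]' 1
python3 -m jog '[{"linear":[0,0,0],"roll":0},{"linear":[0,0,0],"roll":0},{"linear":[0,0,0],"roll":0},{"linear":[0,0,0],"roll":0},{"linear":[0,0,0],"roll":0},{"linear":[0,0,0],"roll":0},{"linear":[0,0,0],"roll":0},{"linear":[0,0,0],"roll":0},{"linear":[0,0,0],"roll":0},{"linear":[0,0,0],"roll":0}]' -1 40
python3 -m jog '[{"linear":[0,0,-0.5],"roll":0},{"linear":[0,0,-0.9],"roll":0},{"linear":[0,0,-0.9],"roll":0},{"linear":[0,0,-0.9],"roll":0},{"linear":[0,0,-0.9],"roll":0},{"linear":[0,0,-0.9],"roll":0},{"linear":[0,0,0],"roll":0}]'
python3 -m jog '[{"linear":[-0.5,0.05,0],"roll":0},{"linear":[-0.968,0.101,0],"roll":0},{"linear":[-0.968,0.101,0],"roll":0},{"linear":[-0.968,0.101,0],"roll":0},{"linear":[-0.968,0.101,0],"roll":0},{"linear":[-0.968,0.101,0],"roll":0},{"linear":[-0.968,0.101,0],"roll":0},{"linear":[-0.968,0.101,0],"roll":0},{"linear":[-0.968,0.101,0],"roll":0},{"linear":[-0.968,0.101,0],"roll":0},{"linear":[-0.968,0.101,0],"roll":0},{"linear":[-0.968,0.101,0],"roll":0}]'
python3 -m jog '[{"linear":[-0.968,0.101,0],"roll":0},{"linear":[-0.968,0.101,0],"roll":0},{"linear":[-0.47,0.05,0],"roll":0},{"linear":[0,0,0],"roll":0},{"linear":[0,0,0],"roll":0}]'
```

```text
time_s: 17.03
position: [0.4791, 0.2116, 0.0439]
tool_rot: [[0.137, 0.991, 0.001], [0.991, -0.137, 0.0], [0.0, 0.001, -1.0]]
ft_force: [1.3, 0.7, 0.5]
grip_width: 0.0853
gripper_force: 0.0
time_s: 17.87
position: [0.4787, 0.2124, 0.044]
tool_rot: [[0.135, 0.991, 0.001], [0.991, -0.135, 0.0], [0.0, 0.001, -1.0]]
ft_force: [-1.2, -0.5, 5.6]
grip_width: 0.0355
gripper_force: 39.3
time_s: 18.45
position: [0.4804, 0.2128, 0.2502]
tool_rot: [[0.135, 0.991, 0.012], [0.991, -0.135, 0.002], [0.004, 0.012, -1.0]]
ft_force: [0.2, 0.4, -1.0]
grip_width: 0.0355
gripper_force: 40.2
time_s: 19.45
position: [0.4634, -0.2376, 0.243]
tool_rot: [[0.136, 0.991, -0.0], [0.991, -0.136, 0.0], [0.0, -0.0, -1.0]]
ft_force: [1.4, -0.1, -0.6]
grip_width: 0.035
gripper_force: 40.2
time_s: 19.87
position: [0.4606, -0.3329, 0.2425]
tool_rot: [[0.137, 0.991, -0.001], [0.991, -0.137, 0.001], [0.001, -0.001, -1.0]]
ft_force: [-0.5, 0.5, -0.3]
grip_width: 0.0352
gripper_force: 40.2
```

```bash
python3 -m jog '[{"linear":[0,0,0.9],"roll":0},{"linear":[0,0,0.9],"roll":0},{"linear":[0,0,0.9],"roll":0},{"linear":[0,0,0.8],"roll":0},{"linear":[0,0,0.6],"roll":0},{"linear":[0,0,0.4],"roll":0},{"linear":[0,0,0.2],"roll":0},{"linear":[0,0,0],"roll":0},{"linear":[0,0,0],"roll":0}]'
python3 -m jog '[{"linear":[0,0,0],"roll":0},{"linear":[0,0,0],"roll":0},{"linear":[0,0,0],"roll":0},{"linear":[0,0,0],"roll":0},{"linear":[0,0,0],"roll":0},{"linear":[0,0,-0.3],"roll":0},{"linear":[0,0,-0.6],"roll":0},{"linear":[0,0,-0.9],"roll":0},{"linear":[0,0,-0.9],"roll":0},{"linear":[0,0,-0.9],"roll":0},{"linear":[0,0,-0.9],"roll":0},{"linear":[0,0,0],"roll":0}]' 0.3
python3 -m jog '[{"linear":[0.827,0.444,0],"roll":0},{"linear":[0.827,0.444,0],"roll":0},{"linear":[0.827,0.444,0],"roll":0},{"linear":[0.827,0.444,0],"roll":0},{"linear":[0.827,0.444,0],"roll":0},{"linear":[0.827,0.444,0],"roll":0},{"linear":[0.827,0.444,0],"roll":0},{"linear":[0.827,0.444,0],"roll":0},{"linear":[0.827,0.444,0],"roll":0},{"linear":[0,0,0],"roll":0},{"linear":[0,0,0],"roll":0},{"linear":[0,0,0],"roll":0}]' 1
python3 - <<'E'
from h import *
s=env.observe();c=optics.calibration("wrist");i=optics.get_image("wrist")[:,:,::-1].copy();cv2.imwrite("pics/w5.png",i)
hsv=cv2.cvtColor(i,cv2.COLOR_BGR2HSV);m=cv2.inRange(hsv,(115,150,90),(125,255,255))
for cn in cv2.findContours(m,0,1)[0]:
    if cv2.contourArea(cn)>200:
        x,y,w,h=cv2.boundingRect(cn);p=onz(c,x+w/2-.5,y+h/2-.5,.1);print(x,y,w,h,p,s['tool_rot'].T@(p-s['position'])/.04)
j=optics.get_image("top")[:,:,::-1]
cv2.imwrite("pics/t5.png",cv2.resize(j[130:260,300:490],None,fx=4,fy=4))
E
```

```text
time_s: 20.62
position: [0.4614, -0.332, 0.0561]
tool_rot: [[0.135, 0.991, 0.001], [0.991, -0.135, -0.001], [-0.0, 0.001, -1.0]]
ft_force: [-0.3, -0.3, 0.0]
grip_width: 0.035
gripper_force: 39.9
time_s: 21.62
position: [0.4624, -0.334, 0.2428]
tool_rot: [[0.136, 0.991, 0.009], [0.991, -0.135, -0.01], [-0.008, 0.01, -1.0]]
ft_force: [0.0, -0.4, -0.0]
grip_width: 0.0553
gripper_force: 0.0
time_s: 22.62
position: [0.6594, -0.0595, 0.235]
tool_rot: [[0.136, 0.991, -0.001], [0.991, -0.136, -0.0], [-0.0, -0.001, -1.0]]
ft_force: [-1.0, -0.2, 0.5]
grip_width: 0.0856
gripper_force: 0.0
325 178 28 25 [ 0.67466571 -0.06316953  0.1       ] [-0.03767838  0.39308598  3.37431   ]
```

View pics/w5.png

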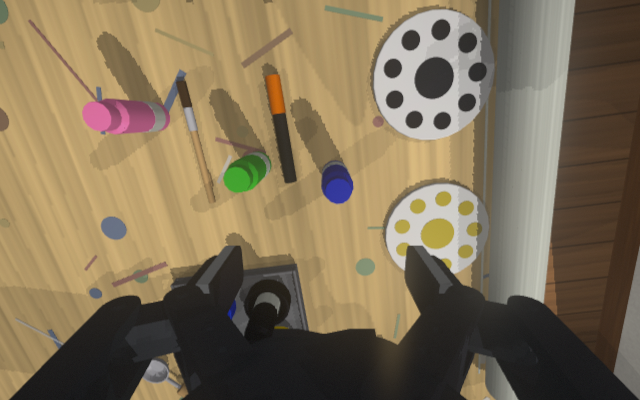

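View pics/t5.png

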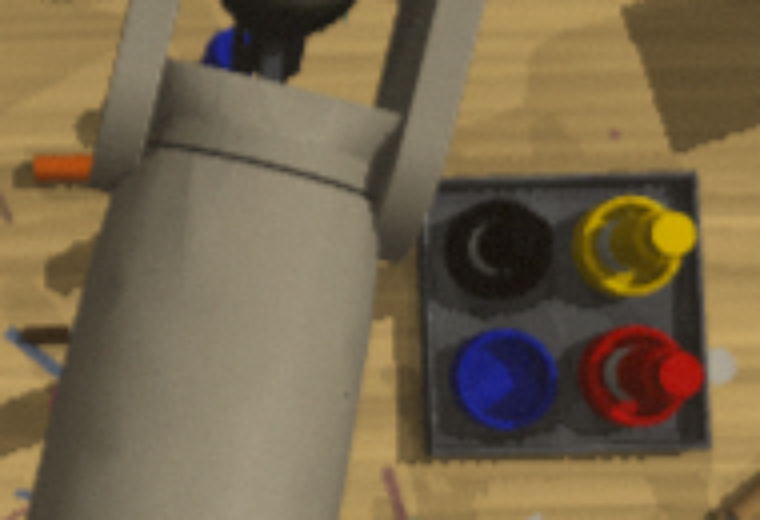

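The top view shows yellow, black and red standing in their own cups. The wrist view shows the blue cap at (338,190), clear of the orange brush at (285,140).

```bash
python3 -m jog '[{"linear":[-0.04,0.38,0],"roll":0},{"linear":[0,0,0.9],"roll":0},{"linear":[0,0,0.9],"roll":0},{"linear":[0,0,0.9],"roll":0},{"linear":[0,0,0.8],"roll":0},{"linear":[0,0,0.7],"roll":0},{"linear":[0,0,0.4],"roll":0},{"linear":[0,0,0.2],"roll":0},{"linear":[0,0,0],"roll":0},{"linear":[0,0,0],"roll":0}]' 1
python3 -m jog '[{"linear":[0,0,0],"roll":0},{"linear":[0,0,0],"roll":0},{"linear":[0,0,0],"roll":0},{"linear":[0,0,0],"roll":0},{"linear":[0,0,0],"roll":0},{"linear":[0,0,0],"roll":0},{"linear":[0,0,0],"roll":0},{"linear":[0,0,0],"roll":0},{"linear":[0,0,0],"roll":0},{"linear":[0,0,0],"roll":0}]' -1 40
python3 -m jog '[{"linear":[0,0,-0.5],"roll":0},{"linear":[0,0,-0.9],"roll":0},{"linear":[0,0,-0.9],"roll":0},{"linear":[0,0,-0.9],"roll":0},{"linear":[0,0,-0.9],"roll":0},{"linear":[0,0,-0.9],"roll":0},{"linear":[0,0,0],"roll":0},{"linear":[0,0,0],"roll":0},{"linear":[0,0,0],"roll":0}]'
```

```text
time_s: 23.55
position: [0.6748, -0.0637, 0.0444]
tool_rot: [[0.137, 0.991, 0.001], [0.991, -0.137, -0.0], [-0.0, 0.001, -1.0]]
ft_force: [0.3, -0.3, 0.3]
grip_width: 0.0851
gripper_force: 0.0
time_s: 24.38
position: [0.6747, -0.0629, 0.0442]
tool_rot: [[0.136, 0.991, 0.001], [0.991, -0.136, -0.0], [-0.0, 0.001, -1.0]]
ft_force: [-2.2, -0.4, 5.5]
grip_width: 0.0349
gripper_force: 39.8
time_s: 25.13
position: [0.6741, -0.0627, 0.242]
tool_rot: [[0.136, 0.991, -0.002], [0.991, -0.136, 0.001], [0.0, -0.002, -1.0]]
ft_force: [-0.1, 0.5, -0.9]
grip_width: 0.035
gripper_force: 40.1
```

```bash
python3 -m jog '[{"linear":[-0.652,-0.583,0],"roll":0},{"linear":[-0.652,-0.583,0],"roll":0},{"linear":[-0.652,-0.583,0],"roll":0},{"linear":[-0.652,-0.583,0],"roll":0},{"linear":[-0.652,-0.583,0],"roll":0},{"linear":[-0.652,-0.583,0],"roll":0},{"linear":[-0.652,-0.583,0],"roll":0},{"linear":[-0.652,-0.583,0],"roll":0},{"linear":[0,0,0],"roll":0},{"linear":[0,0,0],"roll":0},{"linear":[0,0,0],"roll":0}]'
```

```text
time_s: 26.05
position: [0.4612, -0.2439, 0.2422]
tool_rot: [[0.136, 0.991, -0.001], [0.991, -0.136, 0.002], [0.001, -0.002, -1.0]]
ft_force: [-0.3, -0.4, -0.5]
grip_width: 0.0347
gripper_force: 40.3
```

Place, release, lift, and back off over clear table.

```bash
python3 -m jog '[{"linear":[0,0,0.9],"roll":0},{"linear":[0,0,0.9],"roll":0},{"linear":[0,0,0.9],"roll":0},{"linear":[0,0,0.8],"roll":0},{"linear":[0,0,0.6],"roll":0},{"linear":[0,0,0.4],"roll":0},{"linear":[0,0,0.2],"roll":0},{"linear":[0,0,0],"roll":0},{"linear":[0,0,0],"roll":0}]'
python3 -m jog '[{"linear":[0,0,0],"roll":0},{"linear":[0,0,0],"roll":0},{"linear":[0,0,0],"roll":0},{"linear":[0,0,0],"roll":0},{"linear":[0,0,0],"roll":0},{"linear":[0,0,-0.3],"roll":0},{"linear":[0,0,-0.6],"roll":0},{"linear":[0,0,-0.9],"roll":0},{"linear":[0,0,-0.9],"roll":0},{"linear":[0,0,-0.9],"roll":0},{"linear":[0,0,-0.9],"roll":0},{"linear":[0,0,0],"roll":0}]' 0.3
python3 -m jog '[{"linear":[0.9,0,0],"roll":0},{"linear":[0.9,0,0],"roll":0},{"linear":[0.9,0,0],"roll":0},{"linear":[0.9,0,0],"roll":0},{"linear":[0.9,0,0],"roll":0},{"linear":[0.9,0,0],"roll":0},{"linear":[0.9,0,0],"roll":0},{"linear":[0.9,0,0],"roll":0},{"linear":[0.9,0,0],"roll":0},{"linear":[0.9,0,0],"roll":0},{"linear":[0,0,0],"roll":0},{"linear":[0,0,0],"roll":0}]'
python3 - <<'E'
from h import *
j=optics.get_image("top")[:,:,::-1];s=optics.get_image("scene")[:,:,::-1]
v=np.vstack([cv2.resize(j[110:260,290:490],(400,300)),cv2.resize(s[140:400,120:420],(346,300))[:, :346] if 0 else cv2.copyMakeBorder(cv2.resize(s[140:400,120:420],(346,300)),0,0,0,54,0)])
cv2.imwrite("pics/f.png",v)
E
```

```text
time_s: 26.8
position: [0.4619, -0.2436, 0.0551]
tool_rot: [[0.134, 0.991, -0.0], [0.991, -0.134, 0.0], [0.0, -0.0, -1.0]]
ft_force: [1.0, 0.2, -1.0]
grip_width: 0.0348
gripper_force: 40.5
time_s: 27.8
position: [0.463, -0.2456, 0.2423]
tool_rot: [[0.136, 0.991, 0.009], [0.991, -0.135, -0.008], [-0.007, 0.01, -1.0]]
ft_force: [0.8, -0.9, 0.0]
grip_width: 0.0554
gripper_force: 0.0
time_s: 28.8
position: [0.51, 0.1139, 0.235]
tool_rot: [[0.133, 0.991, -0.0], [0.991, -0.133, -0.0], [-0.0, -0.0, -1.0]]
ft_force: [-1.4, 0.3, 0.3]
grip_width: 0.0555
gripper_force: 0.0
```

View pics/f.png

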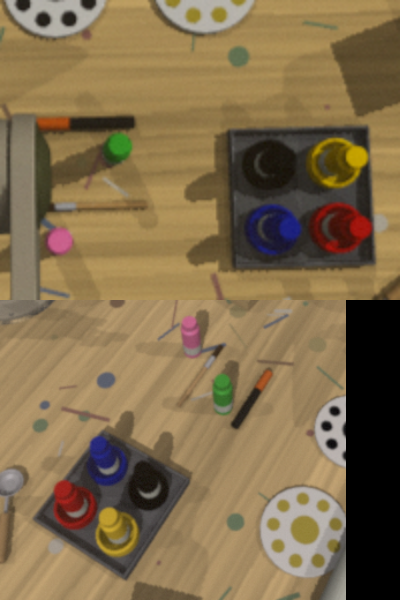

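All four bottles stand upright in their own cups, with pink (60,240) and green (118,148) untouched.

```bash
python3 -c "
from rig import env
print(env.close_job())"
```

```text
the job is handed in; nothing more can be done
None
```

The job is handed in: the red, yellow, blue and black bottles stand upright in the cups of their own colours, and the pink, green and turquoise bottles were left alone; it took about 29 s of the 115 s allowed.

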